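Free the top cup from its nested stack

ROBOT

A 6-joint arm with a two-finger parallel gripper is mounted at the origin on the work surface. World frame = base frame: x ahead of the robot, y to its left, z up, the work surface at z = 0. Lengths are in m, angles in rad, forces in N, time in s.
With the tool pointing down it reaches from about 0.35 to 0.975 m from the base axis. Payload 4.9 kg.
Tool frame: the origin (TCP) lies at the very end of the fingers, on their centre line; the grasp point (between the pads) lies 19 mm behind it; x points along the fingers, y is the direction in which the jaws open and shut, and the axes are right-handed (so a half turn about x gives the same grasp; the last joint's range is limited). The gripper opens to 85 mm and grips with 20 to 120 N. Pads are 22 mm wide; open, the fingers measure 114 mm over their backs; the gripper's body (76 mm by 85 mm) begins 54 mm behind the grasp point. The pads swing forward as they close: fully open they stand 13 mm farther back than shut.
Start: joints at [-1.441, 0.053, 1.613, -0, 1.476, -0.119], TCP at [0.154, -0.606, 0.207] pointing down, gripper open.
Joint ranges: [-3.01, 3.01], [-1.01, 2.22], [0.06, 2.58], [-1.02, 4.17], [0.09, 2.62], [-3.14, 3.14]. Speed limits (rad/s): [2.57, 2.57, 3.14, 3.14, 3.14, 3.14].

INTERFACE

Orientations are given as a rotation vector (axis times angle).
In Python, from station import ctrl, get_image, calibration, finish_job, search_frame, cut_out, mark_of gives the robot as it stands. The module is installed in compiled form; this text tells all that it offers.
- The arm moves only by the tool arm_command, never from a script. Its argument "plan" is a list that holds one entry, the list of rows, each a list of 7 numbers: the shift along the tool's x, y, z in m, then the turn, a rotation vector about the tool's x, y, z in degrees, then the finger opening in m, from 0 to 0.0854. A call has 1 to 20 rows; each row shifts and turns the pose as measured when the row begins, along the tool's axes as they then stand; what a row does not reach is not made up. A row lasts 1/12 s, in which the tool goes at most 41.7 mm and 7.16 degrees, less where a joint would pass 70% of its speed; a pose out of reach is approached as far as the arm can. A call with a gripper value outside its range is refused whole. The fingers move at their own pace and stop on an object; "squeeze" is the grip in N (left out, the last holds). Time passes only in rows, so rows that do not move let the fingers close. It gives the time, the measured TCP pose, the force and the opening at its end, in the units of the state.
- ctrl.get_obs(): the state, without advancing time (a new reading comes with each control period).
- get_image(name): name is "scene" or "side" or "wrist"; returns the picture (420x560x3 uint8, red, green, blue); there is no depth.
- calibration(name): a dict with "fx", "fy", "cx", "cy" (pixels), "cam_to_world" (4x4, takes a point from camera to world coordinates); the wrist camera has in their place "hand_eye" (4x4, takes a point from camera to tool coordinates, whose origin is the TCP and whose axes are the tool frame's). Camera axes: x right, y down, z forward; pixel columns grow to the right and rows downward; lengths in m; the calibration is good to about 2 mm. The wrist camera is an equidistant fisheye: a pixel r from the principal point sees the ray r / f radians off the axis. A picture is of the moment at which its call begins: read the wrist's pose just before it. calibration takes no time and is no camera call.
- finish_job(): hands the job in, once; it reports no verdict.
Trained networks look in the newest picture that a camera, given by its name, has taken for a name from the list of things; names that differ only in an ending like _2 or _b are one class to them, and where a whole thing is asked for, a point or a joint stands for the part that bears it (a point fixed in the world has none). Each returns a list of dicts, best first, with "conf" (0 to 1); they miss things now and then, are a little off and sometimes report something else, mostly with a low value. They report only what shows in the picture. A call takes as long as a camera call. They do not tell look-alikes from the thing itself.
- search_frame(camera, thing): "at" ([x, y, z] in m, in the coordinates of the camera as it stood for that picture, good to about 4 mm: the middle of the surface that is visible of it).
- cut_out(camera, thing): "mask" (420x560 bool, what is visible of it).
- mark_of(camera, thing): "at" ([x, y, z] in m, in the coordinates of the camera as it stood for that picture, good to about 4 mm: a listed point, or the origin of a listed thing).
The state is a dict: "t": time; "q": joint angles; "dq": joint speeds; "effort": joint torques, N m; "tool_pos": TCP position; "tool_rot": TCP orientation; "contact_force": force on the tool from outside, world axes, zero at the start; "wrist_torque": the same for the moment, N m; "opening": finger opening in m.
Only numpy, scipy, OpenCV 4.12 (cv2) and the standard library are available. Lean on these libraries where they do the work, as an engineer would, in place of code of your own. Each camera call takes 0.05 s, during which the arm holds its last target. There are 200 camera calls.

TASK

Pull the loose top cup of the orange stack straight up out of the cup it is stuck in, until it is fully clear, then carry it upright to the aluminium kit tray and lower it in so that it stands on the tray's floor. Set it down rather than dropping it, let go, and leave the green stack, the tape roll and the torch as they are.

Things in the scene. Friction and masses are not known exactly. Their poses are not given: they have to be found in the camera images.
- orange_cup: Loose top cup of the orange stack: open plastic cup, 90 mm high, 60 to 100 g, wall 2.2 mm; outside diameter 40 mm at the foot, 58 mm from 65 mm height to the rim (straight band; 25 N grip holds it). Origin: centre of its underside, z up. Starts nested upright, underside 70 mm above the table, top 55 mm showing. Ribs grip it: 4 to 10 N upward frees it within 25 mm; clear after 55 mm.
- orange_stand: What the orange top cup is nested in: plywood foot 90 x 90 x 15 mm fixed to the table, with an identical orange cup fixed upright at its middle, rim 105 mm above the table, rubber ribs in its mouth. Cannot move. Origin: centre of the foot's underside, on the table, on the cups' axis; z up.
- green_cup: Bystander, leave alone: loose green top cup nested in the same way (on the same kind of fixed foot and bottom cup, both 90 mm cups) in the green stack. Same shape and size as the orange one. Origin: centre of its underside, z up.
- tray: Open square aluminium kit tray, empty, fixed to the table: 160 x 160 mm outside, walls 4 mm thick and 25 mm high, the inner floor 4 mm above the table. Origin: centre of its underside, on the table; x and y along its sides, z up.
- tape: Bystander: roll of blue tape lying flat, 100 mm outside diameter, 45 mm high, loose. Origin: centre of its underside.
- torch: Bystander: black torch with a yellow band standing on its tail, 130 mm high, 36 mm diameter, head 53 mm diameter, loose. Origin: centre of its underside.
Things that resemble listed ones, but are neither listed nor needed, are in the scene too. Of the things that look like the tray, take the one that is farthest to the robot's left at the start.

How it is judged:
On the way, in this order (a step that is already met when the one before it is completed fails the run):
1. the orange cup is raised straight up, its foot at least 50 mm higher than at the start, still within 20 mm of the stack's axis and upright within 15 degrees (z of orange_cup in the frame of orange_stand above 0.12 m and horizontal distance between orange_cup and orange_stand below 0.02 m and angle between orange_cup's own z axis and vertical below 0.26 rad), for 0.04 s.
2. still held, the orange cup is lowered inside the tray, its foot at most 20 mm above the tray's floor (z of orange_cup in the frame of tray below 0.024 m and x of orange_cup in the frame of tray between -0.06 and 0.06 m and y of orange_cup in the frame of tray between -0.06 and 0.06 m and contact force between the fingers and orange_cup above 0.5 N), for 0.04 s.
At the end, for the whole second after the job is handed in: Orange cup released and at rest on the tray's floor (foot within 6 mm of it), inside the walls (within 60 mm of the centre each way), upright within 10 degrees; green cup nested within 15 mm of its start, upright within 11 degrees; tape and torch within 20 mm, torch upright within 10 degrees (z of orange_cup in the frame of tray between 0.001 and 0.01 m and x of orange_cup in the frame of tray between -0.06 and 0.06 m and y of orange_cup in the frame of tray between -0.06 and 0.06 m and angle between each of orange_cup, torch's own z axis and vertical below 0.17 rad and linear speed of orange_cup below 0.03 m/s and distance of green_cup from where it was at the start of the episode below 0.015 m and angle between green_cup's own z axis and vertical below 0.2 rad and distance of each of tape, torch from where it was at the start of the episode below 0.02 m); the robot touches nothing.
It fails at once if the orange cup is tipped by more than 35 degrees (angle between orange_cup's own z axis and vertical above 0.61 rad).
It fails at once if the green cup is moved by more than 15 mm (distance of green_cup from where it was at the start of the episode above 0.015 m).
It fails at once if the tape roll is moved by more than 20 mm (distance of tape from where it was at the start of the episode above 0.02 m).
It fails at once if the torch is moved by more than 20 mm or tipped over (distance of torch from where it was at the start of the episode above 0.02 m or angle between torch's own z axis and vertical above 0.35 rad).
It also fails if it takes over 42 s, if anything falls off the work surface, if the arm or the gripper's body presses on something with over 40 N, if the wrist force passes 120 N, or if a joint passes its speed limit or range.

## Working session

There is one attempt and no reset: what is moved stays moved. The work goes in short steps, Python scripts to look and compute and a tool call to move; the robot and the scene stay as the last step left them, time stands still between calls to the robot, and variables do not carry over. Pictures are saved under pics/ and viewed, about 8 in all and at most 12, crops included, and the job is handed in when it is done.

Besides the shell and the picture viewer there is one more tool, called as name(argument=value, ...) on one line, values as JSON. arm_command: Moves the arm, as the interface text tells. Its arguments: {"type":"object","properties":{"plan":{"type":"array","items":{"type":"array","items":{"type":"array","items":{"type":"number"}}}},"squeeze":{"type":"number"}},"required":["plan"]}

```bash
mkdir -p pics
cat > h.py <<'E'
import numpy as np, cv2
from station import *
def save(n,f):
    im=get_image(n); cv2.imwrite('pics/'+f,im[:,:,::-1]); return im
def w(n,p):
    return (np.array(calibration(n)['cam_to_world'])@np.r_[p,1])[:3]
def px(n,p):
    c=calibration(n); return [round(c['fx']*p[0]/p[2]+c['cx']),round(c['fy']*p[1]/p[2]+c['cy'])]
E
python3 - <<'E'
from h import *
np.set_printoptions(precision=4,suppress=True)
a=save('scene','s1.png'); b=save('side','d1.png')
cv2.imwrite('pics/both.png',cv2.resize(np.vstack([a,b])[:,:,::-1],None,fx=.714,fy=.714))
for n in ('scene','side'):
  for t in ('orange_cup','orange_stand','green_cup','tray','tape','torch'):
    for d in mark_of(n,t): print(n,t,round(d['conf'],2),w(n,d['at']),px(n,d['at']))
o=ctrl.get_obs(); print(o)
E
```

```text
scene orange_cup 0.86 [ 0.528  -0.2287  0.0712] [205, 209]
scene orange_stand 0.69 [ 0.5275 -0.2231 -0.0033] [208, 229]
scene green_cup 0.56 [0.4649 0.2501 0.0691] [358, 206]
scene tray 0.72 [ 0.747  -0.2778  0.0009] [174, 272]
scene tray 0.6 [ 0.6087 -0.0245  0.002 ] [269, 246]
scene tray 0.57 [ 0.2986 -0.2421 -0.002 ] [213, 193]
scene tray 0.48 [0.4619 0.2496 0.0693] [357, 205]
scene tape 0.78 [ 0.5611  0.4441 -0.0013] [421, 244]
scene torch 0.97 [ 0.6314 -0.4284  0.0005] [133, 244]
side orange_cup 0.85 [ 0.5349 -0.2233  0.0715] [306, 165]
side orange_stand 0.75 [ 0.5313 -0.2248  0.0009] [306, 182]
side green_cup 0.92 [0.4629 0.2441 0.068 ] [241, 293]
side tray 0.97 [ 0.3    -0.2407 -0.0014] [378, 206]
side tray 0.91 [ 0.6083 -0.0284 -0.0051] [252, 215]
side tray 0.73 [ 0.7488 -0.2811 -0.0007] [256, 151]
side tape 0.96 [ 0.5621  0.4353 -0.003 ] [160, 355]
side torch 0.93 [ 0.6295 -0.4293 -0.0027] [308, 139]
side torch 0.64 [0.5575 0.4362 0.0008] [161, 355]
{'t': 0.7, 'q': array([-1.441 ,  0.0527,  1.6129,  0.    ,  1.476 , -0.119 ]), 'dq': array([-0.0013,  0.0015,  0.0003, -0.0012,  0.0006,  0.0011]), 'effort': array([  0.0003, -39.3557, -37.0369,  -0.0001,   0.0006,   0.    ]), 'tool_pos': array([ 0.1539, -0.6058,  0.2067]), 'tool_rot': array([ 2.089 ,  0.2612, -2.089 ]), 'contact_force': array([-1.4629,  0.6717, -0.663 ]), 'wrist_torque': array([ 0.0574,  0.0287, -0.0443]), 'opening': 0.08520036148857628}
```

View pics/both.png

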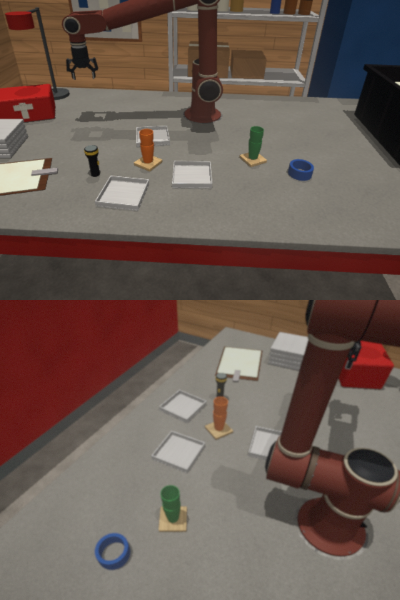

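The top picture (scene) shows one orange stack at full-resolution pixel (205,209). Three tray look-alikes are at (174,272), (269,246) and (213,193), with y ≈ -0.28, -0.026 and -0.24. The one at (269,246) has the largest y, so it is farthest to the robot's left. I'll confirm it in a crop.

Run:
```python
from h import *
from scipy.spatial.transform import Rotation as R
np.set_printoptions(precision=4,suppress=True)
a=cv2.imread('pics/s1.png')[160:310,110:390]; cv2.imwrite('pics/c1.png',cv2.resize(a,None,fx=2.8,fy=2.8,interpolation=3))
o=ctrl.get_obs(); M=R.from_rotvec(o['tool_rot']).as_matrix(); print(M)
for tgt in ([.531,-.226,.25],[.608,-.0265,.2]): print(M.T@(np.array(tgt)-o['tool_pos']))
# tray corners at rim height (z=.025) from masks
for n in ('scene','side'):
    get_image(n); c=calibration(n); T=np.array(c['cam_to_world'])
    for d in cut_out(n,'tray'):
        m=d['mask'].astype(np.uint8); cs,_=cv2.findContours(m,0,2); k=max(cs,key=cv2.contourArea)[:,0]
        r=np.c_[(k[:,0]-c['cx'])/c['fx'],(k[:,1]-c['cy'])/c['fy'],np.ones(len(k))]@T[:3,:3].T
        s=(.02-T[2,3])/r[:,2]; P=T[:2,3]+r[:,:2]*s[:,None]
        print(n,round(d['conf'],2),k.mean(0),cv2.minAreaRect((P*1000).astype(np.float32)))
```

```text
[[ 0.      0.2463 -0.9692]
 [-0.0001 -0.9692 -0.2463]
 [-1.      0.0001  0.    ]]
[-0.0433 -0.2752 -0.459 ]
[ 0.0067 -0.4496 -0.5828]
scene 0.93 [220.4545 187.0303] ((303.49603271484375, -205.2636260986328), (211.737548828125, 113.6034164428711), 19.014127731323242)
scene 0.77 [266.8846 241.5   ] ((619.3869018554688, -24.55358123779297), (190.2893829345703, 162.21885681152344), 4.169265270233154)
scene 0.6 [171.5   270.413] ((757.2817993164062, -279.763671875), (169.76943969726562, 186.54779052734375), 85.28976440429688)
side 0.98 [366.8382 200.8235] ((327.2965087890625, -228.64126586914062), (108.40668487548828, 182.90782165527344), 10.350082397460938)
side 0.7 [250.3719 213.3636] ((608.864501953125, -19.051063537597656), (170.4430694580078, 176.4338836669922), 2.8501338958740234)
side 0.63 [252.3929 148.369 ] ((746.7692260742188, -272.3585510253906), (188.2432403564453, 179.04701232910156), 85.15302276611328)
```

View pics/c1.png

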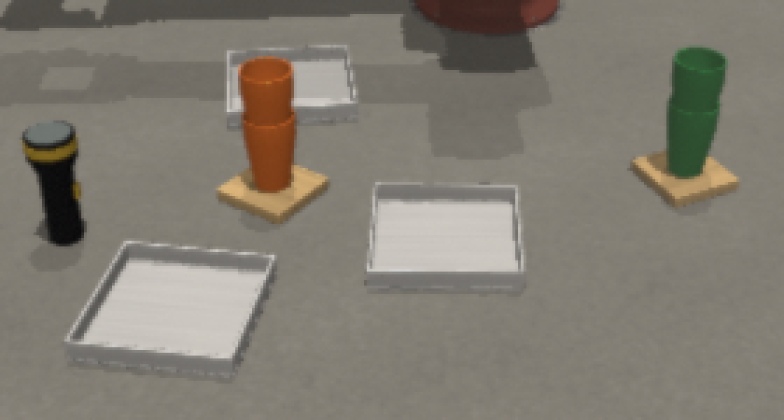

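The crop shows three empty silver trays. The middle one (crop pixel 445,235) lies farthest right in this camera's view, which is the robot's left, so it is the target. The orange stack is at crop pixel (268,130). Next I'll move above the orange stack.

arm_command(plan=[[[-0.02, -0.005, -0.01, 0, 0, 0, 0.085], [-0.025, -0.015, -0.025, 0, 0, 0, 0.085], [0, -0.017, -0.028, 0, 0, 0, 0.085], [0, -0.017, -0.028, 0, 0, 0, 0.085], [0, -0.017, -0.028, 0, 0, 0, 0.085], [0, -0.017, -0.028, 0, 0, 0, 0.085], [0, -0.017, -0.028, 0, 0, 0, 0.085], [0, -0.017, -0.028, 0, 0, 0, 0.085], [0, -0.017, -0.028, 0, 0, 0, 0.085], [0, -0.017, -0.028, 0, 0, 0, 0.085], [0, -0.017, -0.028, 0, 0, 0, 0.085], [0, -0.017, -0.028, 0, 0, 0, 0.085], [0, -0.017, -0.028, 0, 0, 0, 0.085], [0, -0.017, -0.028, 0, 0, 0, 0.085], [0, -0.017, -0.028, 0, 0, 0, 0.085], [0, -0.017, -0.028, 0, 0, 0, 0.085], [0, -0.012, -0.02, 0, 0, 0, 0.085], [0, -0.005, -0.01, 0, 0, 0, 0.085], [0, 0, 0, 0, 0, 0, 0.085]]], squeeze=35)

```text
t: 2.48
tool_pos: [0.546, -0.2106, 0.2559]
tool_rot: [2.095, 0.251, -2.085]
contact_force: [-0.3, -0.3, 0.0]
opening: 0.085
```

```bash
cat >> h.py <<'E'
from scipy.spatial.transform import Rotation as R
np.set_printoptions(precision=4,suppress=True)
def tw(o):
    T=np.eye(4);T[:3,:3]=R.from_rotvec(o['tool_rot']).as_matrix();T[:3,3]=o['tool_pos'];return T
E
python3 - <<'E'
from h import *
o=ctrl.get_obs(); T=tw(o); print(o['tool_pos'],T[:3,:3])
im=save('wrist','w1.png'); c=calibration('wrist'); H=T@np.array(c['hand_eye']); print(np.array(c['hand_eye']),c['fx'],c['cx'],c['cy'])
for t in ('orange_cup','orange_stand','tray'):
  for d in mark_of('wrist',t): print(t,round(d['conf'],2),(H@np.r_[d['at'],1])[:3])
m=cut_out('wrist','orange_cup')
for d in m:
  ys,xs=np.nonzero(d['mask']); print(d['conf'],xs.min(),xs.max(),ys.min(),ys.max())
# rim circle predicted for candidate centres
def proj(P):
  q=(np.linalg.inv(H)@np.c_[P,np.ones(len(P))].T)[:3].T
  th=np.arctan2(np.hypot(q[:,0],q[:,1]),q[:,2]); ph=np.arctan2(q[:,1],q[:,0])
  return np.c_[c['cx']+c['fx']*th*np.cos(ph),c['cy']+c['fy']*th*np.sin(ph)]
a=np.linspace(0,2*np.pi,60); v=im[:,:,::-1].copy()
for r,z,col in ((.029,.16,(255,0,0)),(.029,.105,(0,255,0))):
  P=np.c_[.531+r*np.cos(a),-.226+r*np.sin(a),0*a+z]
  cv2.polylines(v,[proj(P).astype(np.int32)],True,col,1)
cv2.imwrite('pics/w1o.png',v)
E
```

```text
[ 0.546  -0.2106  0.2559] [[ 0.0056  0.2411 -0.9705]
 [-0.0042 -0.9705 -0.2411]
 [-1.      0.0055 -0.0044]]
[[-0.0003 -0.2594  0.9658 -0.1672]
 [ 1.      0.0004  0.0004 -0.0022]
 [-0.0005  0.9658  0.2594 -0.0638]
 [ 0.      0.      0.      1.    ]] 325.19226210127806 277.1430552490471 211.43539621110918
orange_cup 0.68 [ 0.5249 -0.2265  0.0738]
orange_stand 0.86 [ 0.5298 -0.2318 -0.0011]
tray 0.84 [ 0.6066 -0.0266  0.0011]
tray 0.81 [ 0.7451 -0.2816  0.0013]
tray 0.56 [ 0.3009 -0.2415  0.0002]
0.7 258 323 186 258
```

View pics/w1o.png

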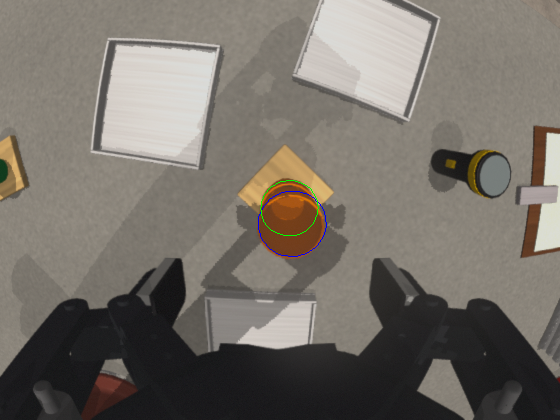

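The wrist view shows the projected rim at (0.531, -0.226, 0.16) lying on the visible orange rim at pixel (291,222), within about 1 px. The wrist network also puts the tray at (0.607, -0.027), which agrees. I'll centre over the cup, then descend.

arm_command(plan=[[[0, 0.005, 0.009, 0, -0.25, -0.32, 0.085], [0.01, 0.005, 0.009, 0, 0, 0, 0.085], [0.025, 0, 0, 0, 0, 0, 0.085], [0.02, 0, 0, 0, 0, 0, 0.085], [0.005, 0, 0, 0, 0, 0, 0.085], [0, 0, 0, 0, 0, 0, 0.085], [0, 0, 0, 0, 0, 0, 0.085]]])

```text
t: 3.32
tool_pos: [0.5216, -0.2365, 0.1936]
tool_rot: [2.098, 0.237, -2.101]
contact_force: [0.4, 0.5, 0.1]
opening: 0.0852
```

Run:
```python
from h import *
o=ctrl.get_obs(); T=tw(o); print(o['tool_pos'],o['dq'],T[:3,:3]); print(T[:3,:3].T@(np.array([.531,-.2255,.19])-o['tool_pos']), np.degrees(T[:3,:3].T@[0,0,-1]))
```

```text
[ 0.5216 -0.2365  0.1936] [-0.0199 -0.0042  0.0097 -0.0008  0.0009 -0.0046] [[-0.0008  0.2259 -0.9741]
 [-0.0031 -0.9741 -0.2259]
 [-1.      0.0028  0.0015]]
[ 0.0035 -0.0086 -0.0117] [57.2955 -0.1599 -0.0858]
```

arm_command(plan=[[[0, -0.004, -0.006, 0, 0, 0, 0.085], [0, -0.002, -0.003, 0, 0, 0, 0.085], [0, 0, 0, 0, 0, 0, 0.085], [0, 0, 0, 0, 0, 0, 0.085]]])

```text
t: 3.65
tool_pos: [0.5307, -0.2292, 0.197]
tool_rot: [2.102, 0.233, -2.096]
contact_force: [0.4, 0.2, 0.3]
opening: 0.0851
```

```bash
cat > g.py <<'E'
from h import *
import sys
o=ctrl.get_obs(); T=tw(o); print(o['t'],o['tool_pos'],o['dq'],'opening',o['opening'],o['contact_force']); print('to target',T[:3,:3].T@(np.array([float(x) for x in sys.argv[1:4]])-o['tool_pos']),'tilt', np.degrees(T[:3,:3].T@[0,0,-1])[1:])
E
python3 g.py .531 -.2255 .124
```

```text
3.65 [ 0.5307 -0.2292  0.197 ] [ 0.0108 -0.0021 -0.015   0.0001  0.0009  0.002 ] opening 0.08509041915356842 [0.3975 0.1855 0.2962]
to target [ 0.073 -0.004 -0.001] tilt [-0.3496  0.1231]
```

arm_command(plan=[[[0.008, -0.0015, 0, 0, 0, 0, 0.085], [0.012, -0.001, 0, 0, 0, 0, 0.085], [0.012, 0, 0, 0, 0, 0, 0.085], [0.012, 0, 0, 0, 0, 0, 0.085], [0.008, 0, 0, 0, 0, 0, 0.085], [0.004, 0, 0, 0, 0, 0, 0.085], [0.002, 0, 0, 0, 0, 0, 0.085], [0, 0, 0, 0, 0, 0, 0.085], [0, 0, 0, 0, 0, 0, 0.085]]])

```text
t: 4.4
tool_pos: [0.5299, -0.2258, 0.1316]
tool_rot: [2.099, 0.236, -2.097]
contact_force: [-0.0, 0.2, -0.4]
opening: 0.0851
```

```bash
python3 g.py .531 -.2255 .124
```

```text
4.4 [ 0.5299 -0.2258  0.1316] [-0.001   0.0051  0.0032  0.0004 -0.002   0.0003] opening 0.08510115902715175 [-0.0233  0.211  -0.4099]
to target [ 0.0076 -0.0001 -0.0011] tilt [-0.2707  0.0251]
```

arm_command(plan=[[[0.005, 0, 0, 0, 0, 0, 0.085], [0.004, 0, 0, 0, 0, 0, 0.085], [0, 0, 0, 0, 0, 0, 0.085], [0, 0, 0, 0, 0, 0, 0.07], [0, 0, 0, 0, 0, 0, 0.062], [0, 0, 0, 0, 0, 0, 0.058], [0, 0, 0, 0, 0, 0, 0.054], [0, 0, 0, 0, 0, 0, 0.05], [0, 0, 0, 0, 0, 0, 0.05], [0, 0, 0, 0, 0, 0, 0.05], [0, 0, 0, 0, 0, 0, 0.05], [0, 0, 0, 0, 0, 0, 0.05]]], squeeze=30)

```text
t: 5.4
tool_pos: [0.5313, -0.2267, 0.1242]
tool_rot: [2.102, 0.233, -2.093]
contact_force: [-0.3, -0.1, -0.2]
opening: 0.0555
```

```bash
python3 g.py .531 -.2255 .124
```

```text
5.4 [ 0.5313 -0.2267  0.1242] [-0.0015  0.0018  0.0008  0.0023 -0.0002 -0.0007] opening 0.05545386056221858 [-0.3189 -0.1214 -0.249 ]
to target [ 0.0002 -0.0012 -0.    ] tilt [-0.4264  0.2018]
```

arm_command(plan=[[[0, 0, 0, 0, 0, 0, 0.045], [0, 0, 0, 0, 0, 0, 0.045], [0, 0, 0, 0, 0, 0, 0.045], [0, 0, 0, 0, 0, 0, 0.045]]])

```text
t: 5.73
tool_pos: [0.5313, -0.2267, 0.1243]
tool_rot: [2.102, 0.233, -2.093]
contact_force: [-0.6, -0.1, -0.7]
opening: 0.0557
```

Run:
```python
from h import *
o=ctrl.get_obs();print(o['opening'],o['tool_pos'])
a=save('wrist','w2.png');b=save('scene','s2.png')
cv2.imwrite('pics/g2.png',np.hstack([cv2.resize(a[130:330,180:400],(440,400)),cv2.resize(b[120:250,140:270],(400,400))])[:,:,::-1][:, :800])
```

```text
0.055671177943210665 [ 0.5313 -0.2267  0.1243]
```

View pics/g2.png

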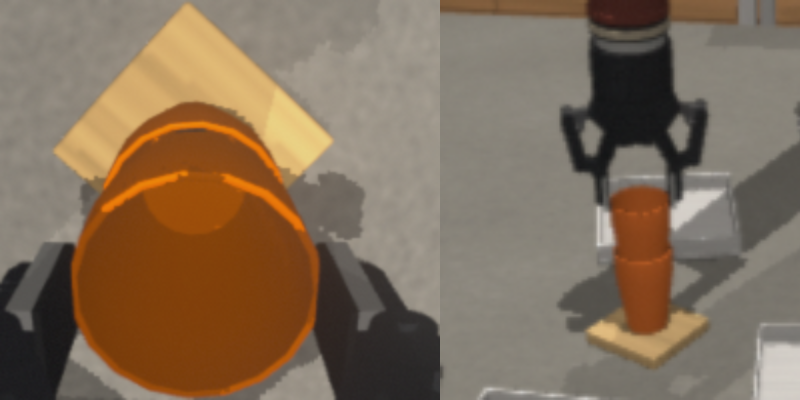

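The cup is centred between the pads just below its rim, and the opening is stable. I'll pull it straight up.

arm_command(plan=[[[-0.002, 0, 0, 0, 0, 0, 0.045], [-0.004, 0, 0, 0, 0, 0, 0.045], [-0.005, 0, 0, 0, 0, 0, 0.045], [-0.006, 0, 0, 0, 0, 0, 0.045], [-0.006, 0, 0, 0, 0, 0, 0.045], [-0.006, 0, 0, 0, 0, 0, 0.045], [-0.006, 0, 0, 0, 0, 0, 0.045], [-0.006, 0, 0, 0, 0, 0, 0.045], [-0.006, 0, 0, 0, 0, 0, 0.045], [-0.006, 0, 0, 0, 0, 0, 0.045]]], squeeze=40)

```text
t: 6.67
tool_pos: [0.5304, -0.2261, 0.1812]
tool_rot: [2.101, 0.234, -2.094]
contact_force: [0.0, 0.3, 0.0]
opening: 0.0549
```

```bash
python3 g.py .531 -.2255 .234
```

```text
6.6667 [ 0.5304 -0.2261  0.1812] [ 0.0024 -0.0663 -0.0848  0.0004  0.1457  0.    ] opening 0.05494119125659252 [0.0496 0.3494 0.0205]
to target [-0.0528 -0.     -0.0009] tilt [-0.392   0.1492]
```

arm_command(plan=[[[-0.008, 0, 0, 0, 0, 0, 0.045], [-0.008, 0, 0, 0, 0, 0, 0.045], [-0.008, 0, 0, 0, 0, 0, 0.045], [-0.008, 0, 0, 0, 0, 0, 0.045], [-0.008, 0, 0, 0, 0, 0, 0.045], [-0.006, 0, 0, 0, 0, 0, 0.045], [-0.003, 0, 0, 0, 0, 0, 0.045], [0, 0, 0, 0, 0, 0, 0.045], [0, 0, 0, 0, 0, 0, 0.045]]])

```text
t: 7.42
tool_pos: [0.5312, -0.2263, 0.2398]
tool_rot: [2.104, 0.23, -2.088]
contact_force: [-1.3, -0.0, -1.4]
opening: 0.0552
```

```bash
python3 - <<'E'
from h import *
a=save('wrist','w3.png');b=save('scene','s3.png')
cv2.imwrite('pics/g3.png',np.hstack([cv2.resize(a[130:330,180:400],(440,400)),cv2.resize(b[120:250,140:270],(400,400))])[:,:,::-1][:, :800])
for d in mark_of('scene','orange_cup'): print(d['conf'],w('scene',d['at']))
E
python3 g.py .609 -.0265 .17
```

```text
0.76 [ 0.5299 -0.2203  0.1834]
0.38 [ 0.5579  0.4391 -0.0008]
7.5667 [ 0.5309 -0.2261  0.2391] [ 0.0016  0.0012  0.0064 -0.0014  0.0002 -0.0005] opening 0.054824214920933104 [ 0.4682 -0.3918 -1.3929]
to target [ 0.068  -0.1774 -0.1209] tilt [-0.5502  0.3171]
```

View pics/g3.png

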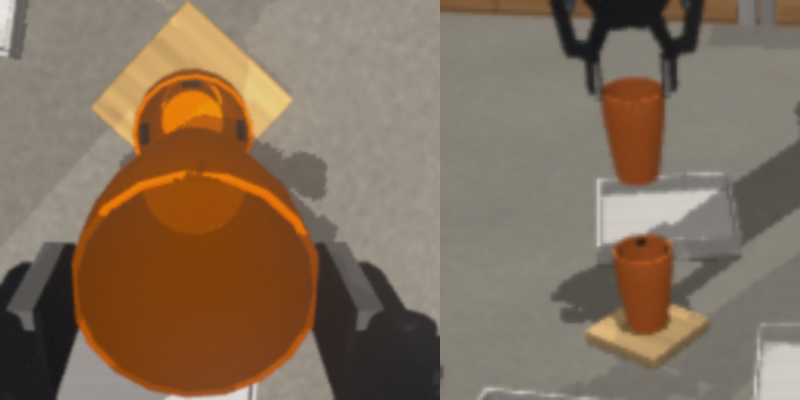

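The cup hangs upright and fully clear, with its foot at about 0.185 m, well above the 0.105 m rim. I'll carry it to the tray.

arm_command(plan=[[[0, -0.005, -0.003, 0, -0.1, -0.2, 0.045], [0, -0.012, -0.008, 0, -0.1, -0.2, 0.045], [0, -0.018, -0.012, 0, -0.1, -0.1, 0.045], [0, -0.018, -0.012, 0, 0, 0, 0.045], [0, -0.018, -0.012, 0, 0, 0, 0.045], [0, -0.018, -0.012, 0, 0, 0, 0.045], [0, -0.018, -0.012, 0, 0, 0, 0.045], [0, -0.018, -0.012, 0, 0, 0, 0.045], [0, -0.015, -0.01, 0, 0, 0, 0.045], [0, -0.01, -0.007, 0, 0, 0, 0.045], [0, -0.005, -0.003, 0, 0, 0, 0.045], [0, 0, 0, 0, 0, 0, 0.045], [0, 0, 0, 0, 0, 0, 0.045]]])

```text
t: 8.65
tool_pos: [0.5984, -0.0323, 0.233]
tool_rot: [2.093, 0.253, -2.113]
contact_force: [0.5, 0.3, -0.6]
opening: 0.0552
```

```bash
python3 g.py .608 -.0265 .06
python3 - <<'E'
from h import *
o=ctrl.get_obs();get_image('wrist');H=tw(o)@np.array(calibration('wrist')['hand_eye'])
for t in ('tray','orange_cup'):
  for d in mark_of('wrist',t): print(t,round(d['conf'],2),(H@np.r_[d['at'],1])[:3])
E
```

```text
8.65 [ 0.5984 -0.0323  0.233 ] [0.0124 0.0037 0.0002 0.0002 0.0017 0.0046] opening 0.05524258421265273 [ 0.453   0.348  -0.5821]
to target [ 0.173  -0.0018 -0.0121] tilt [ 0.5424 -0.4686]
tray 0.91 [ 0.7468 -0.2822  0.0012]
tray 0.66 [ 0.6055 -0.0253  0.0007]
orange_cup 0.96 [ 0.5947 -0.0315  0.1843]
```

arm_command(plan=[[[0.01, 0, -0.004, 0, 0.2, 0.3, 0.045], [0.016, 0, -0.004, 0, 0.2, 0.2, 0.045], [0.02, 0, -0.002, 0, 0, 0, 0.045], [0.02, 0, 0, 0, 0, 0, 0.045], [0.02, 0, 0, 0, 0, 0, 0.045], [0.02, 0, 0, 0, 0, 0, 0.045], [0.015, 0, 0, 0, 0, 0, 0.045], [0.01, 0, 0, 0, 0, 0, 0.045], [0.005, 0, 0, 0, 0, 0, 0.045], [0, 0, 0, 0, 0, 0, 0.045], [0, 0, 0, 0, 0, 0, 0.045]]])

```text
t: 9.72
tool_pos: [0.6088, -0.0388, 0.0881]
tool_rot: [2.109, 0.226, -2.102]
contact_force: [0.4, -0.9, -0.7]
opening: 0.0551
```

```bash
python3 g.py .608 -.0265 .058
```

```text
9.7167 [ 0.6088 -0.0388  0.0881] [-0.0034  0.0066  0.0009 -0.0011 -0.0027 -0.0014] opening 0.05508483759577728 [ 0.3834 -0.9484 -0.6644]
to target [ 0.0301 -0.0123 -0.0018] tilt [-0.2184  0.1671]
```

Next I'll correct y and lower gently to just above the floor.

arm_command(plan=[[[0.003, -0.005, 0, 0, 0, 0, 0.045], [0.005, -0.004, 0, 0, 0, 0, 0.045], [0.005, 0, 0, 0, 0, 0, 0.045], [0.005, 0, 0, 0, 0, 0, 0.045], [0.003, 0, 0, 0, 0, 0, 0.045], [0.002, 0, 0, 0, 0, 0, 0.045], [0, 0, 0, 0, 0, 0, 0.045], [0, 0, 0, 0, 0, 0, 0.045]]])

```text
t: 10.38
tool_pos: [0.6101, -0.0294, 0.0676]
tool_rot: [2.116, 0.223, -2.092]
contact_force: [0.0, 0.7, 0.1]
opening: 0.055
```

```bash
python3 g.py .608 -.0265 .058
```

```text
10.3833 [ 0.6101 -0.0294  0.0676] [ 0.001   0.0041  0.0028 -0.0013 -0.0007 -0.0014] opening 0.05500609762997384 [0.0203 0.7121 0.131 ]
to target [ 0.0095 -0.0034  0.0015] tilt [-0.3993  0.613 ]
```

arm_command(plan=[[[0.002, 0, 0, 0, -0.3, -0.2, 0.045], [0.002, 0, 0, 0, -0.2, -0.2, 0.045], [0.002, 0, 0, 0, 0, 0, 0.045], [0.002, 0, 0, 0, 0, 0, 0.045], [0, 0, 0, 0, 0, 0, 0.045], [0, 0, 0, 0, 0, 0, 0.045]]])

```text
t: 10.88
tool_pos: [0.6107, -0.0298, 0.0592]
tool_rot: [2.109, 0.23, -2.105]
contact_force: [1.6, -0.2, -1.0]
opening: 0.0548
```

```bash
python3 g.py .608 -.0265 .058;python3 - <<'E'
from h import *
b=save('scene','s4.png');a=save('side','d4.png')
cv2.imwrite('pics/g4.png',np.hstack([cv2.resize(a[110:270,180:340],(400,400)),cv2.resize(b[150:280,205:335],(400,400))])[:,:,::-1])
E
```

```text
10.8833 [ 0.6107 -0.0298  0.0592] [-0.0011  0.0041  0.0046 -0.0008 -0.0015 -0.0001] opening 0.05483372511305834 [ 1.5796 -0.185  -0.9733]
to target [ 0.0012 -0.0038  0.0019] tilt [0.02   0.1096]
```

View pics/g4.png

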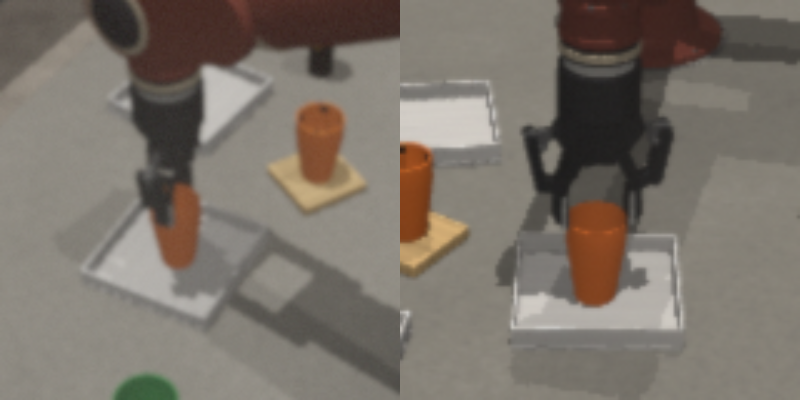

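The cup is upright and near the tray's centre, with its foot almost on the floor. I'll lower until contact.

arm_command(plan=[[[0.0015, 0, 0, 0, 0, 0, 0.045], [0.0015, 0, 0, 0, 0, 0, 0.045], [0, 0, 0, 0, 0, 0, 0.045], [0, 0, 0, 0, 0, 0, 0.045]]])

```text
t: 11.32
tool_pos: [0.6127, -0.0298, 0.0596]
tool_rot: [2.113, 0.229, -2.1]
contact_force: [0.2, 0.0, -0.2]
opening: 0.0552
```

```bash
python3 g.py .608 -.0265 .057
```

```text
11.3167 [ 0.6127 -0.0298  0.0596] [-0.0003 -0.0008 -0.001   0.0004 -0.0005 -0.0009] opening 0.055157833390888755 [ 0.1597  0.0268 -0.1733]
to target [ 0.0025 -0.0042  0.0039] tilt [-0.0436  0.3585]
```

arm_command(plan=[[[0.002, 0, 0, 0, 0, 0, 0.045], [0.002, 0, 0, 0, 0, 0, 0.045], [0.002, 0, 0, 0, 0, 0, 0.045]]])

```text
t: 11.57
tool_pos: [0.6154, -0.0295, 0.0586]
tool_rot: [2.119, 0.229, -2.095]
contact_force: [-4.8, 0.9, 10.5]
opening: 0.0549
```

```bash
python3 g.py .608 -.0265 .057
```

```text
11.5667 [ 0.6154 -0.0295  0.0586] [ 0.0015  0.0117 -0.0153  0.0073 -0.01   -0.    ] opening 0.054874486950242655 [-4.8441  0.9304 10.4869]
to target [ 0.0015 -0.0045  0.0066] tilt [-0.0777  0.6449]
```

Contact is firm, at 10 N upward. I'll relax slightly and open in place.

arm_command(plan=[[[-0.001, 0, 0, 0, 0, 0, 0.054], [0, 0, 0, 0, 0, 0, 0.056], [0, 0, 0, 0, 0, 0, 0.06], [0, 0, 0, 0, 0, 0, 0.066], [0, 0, 0, 0, 0, 0, 0.074], [0, 0, 0, 0, 0, 0, 0.085], [0, 0, 0, 0, 0, 0, 0.085], [0, 0, 0, 0, 0, 0, 0.085], [0, 0, 0, 0, 0, 0, 0.085]]], squeeze=20)

```text
t: 12.32
tool_pos: [0.6148, -0.0296, 0.0583]
tool_rot: [2.118, 0.229, -2.096]
contact_force: [-0.7, -0.2, 0.4]
opening: 0.0851
```

```bash
python3 g.py .612 -.0295 .2
python3 - <<'E'
from h import *
a=save('wrist','w5.png');b=save('scene','s5.png')
cv2.imwrite('pics/g5.png',np.hstack([cv2.resize(a[110:330,140:420],(448,352)),cv2.resize(b[150:280,205:335],(352,352))])[:,:,::-1])
E
```

```text
12.3167 [ 0.6148 -0.0296  0.0583] [-0.0007  0.0022  0.0008  0.001  -0.0017  0.0004] opening 0.08510875902694606 [-0.7241 -0.2124  0.433 ]
to target [-0.1418 -0.0005  0.0013] tilt [-0.0675  0.585 ]
```

View pics/g5.png

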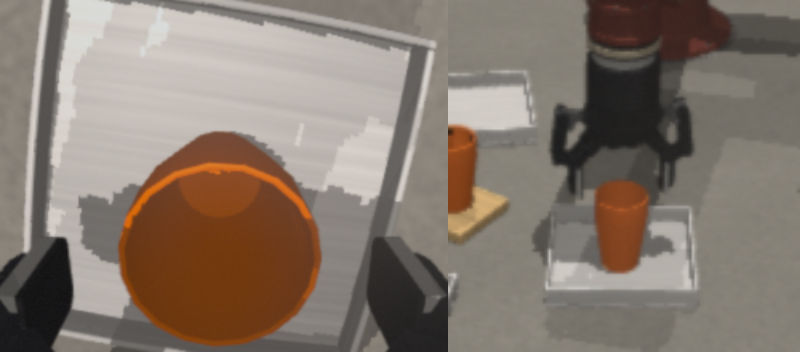

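The cup is released and stands free of both pads, upright in the tray. I'll retreat straight up.

arm_command(plan=[[[-0.008, 0, 0, 0, 0, 0, 0.085], [-0.015, 0, 0, 0, 0, 0, 0.085], [-0.02, 0, 0, 0, 0, 0, 0.085], [-0.025, 0, 0, 0, 0, 0, 0.085], [-0.025, 0, 0, 0, 0, 0, 0.085], [-0.025, 0, 0, 0, 0, 0, 0.085], [-0.015, 0, 0, 0, 0, 0, 0.085], [-0.006, 0, 0, 0, 0, 0, 0.085], [0, 0, 0, 0, 0, 0, 0.085], [0, 0, 0, 0, 0, 0, 0.085]]])

```text
t: 13.25
tool_pos: [0.6125, -0.0295, 0.2069]
tool_rot: [2.117, 0.23, -2.096]
contact_force: [-0.2, -0.4, -0.5]
opening: 0.0848
```

```bash
python3 g.py .612 -.0295 .2
python3 - <<'E'
from h import *
o=ctrl.get_obs();H=tw(o)@np.array(calibration('wrist')['hand_eye'])
a=save('scene','s6.png');b=save('side','d6.png');get_image('wrist')
for n in ('scene','side','wrist'):
  for t in ('orange_cup','green_cup','tape','torch'):
    for d in mark_of(n,t)[:1]: print(n,t,round(d['conf'],2),w(n,d['at']) if n!='wrist' else (H@np.r_[d['at'],1])[:3])
cv2.imwrite('pics/g6.png',np.hstack([cv2.resize(a[140:320,90:450],(480,240)),cv2.resize(b[60:300,140:400],(260,240))])[:,:,::-1])
E
```

```text
13.25 [ 0.6125 -0.0295  0.2069] [-0.0016 -0.009  -0.006  -0.0012  0.0016  0.0008] opening 0.08478493609552845 [-0.2425 -0.3614 -0.4582]
to target [ 0.0069 -0.0002  0.0005] tilt [-0.0587  0.5619]
scene green_cup 0.56 [0.4624 0.2499 0.0671]
scene tape 0.86 [ 0.5588  0.4411 -0.0027]
scene torch 0.88 [ 0.6293 -0.4285 -0.0027]
side green_cup 0.73 [0.4641 0.2415 0.0686]
side tape 0.77 [ 0.5592  0.438  -0.0002]
side torch 0.79 [ 0.6312 -0.429  -0.0016]
wrist orange_cup 0.61 [ 0.6114 -0.0229  0.0081]
wrist green_cup 0.86 [0.4614 0.2448 0.0693]
wrist torch 0.61 [ 0.6261 -0.4295  0.    ]
```

View pics/g6.png

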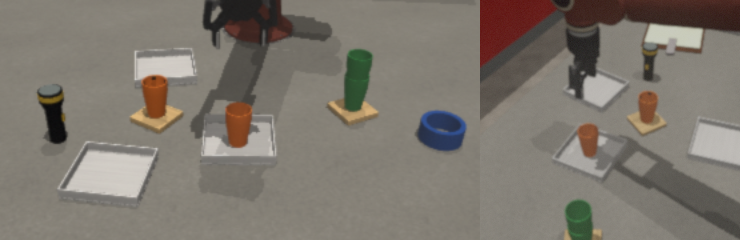

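The cup stands upright in the middle of the correct tray, at crop pixel (238,127). The bystanders are unmoved and the arm is clear, so I'll hand in.

```bash
python3 -c "
from station import finish_job
print(finish_job())"
```

```text
the job is handed in; nothing more can be done
None
```

I pulled the orange top cup straight up out of its stack until it was fully clear. I then carried it upright to the leftmost of the three trays, lowered it until it touched the floor (about 10 N on the wrist), opened the gripper and backed off straight up. The job was handed in at about 14 s of the 42 s allowed, and no verdict was reported.

- **Orange cup:** the wrist camera put its underside at about (0.611, -0.023, 0.008), within a few millimetres of the tray's centre. That height reads 4 mm above the true floor, which is within the network's error. The final scene and side images show it upright inside the walls, but the network did not find it in either, so only the wrist camera gave a final position.
- **Bystanders:** the green cup, tape roll and torch read within about 5 mm of their starting positions, which is measurement noise. The torch is still upright.
- **Grip:** the fingers stopped at about 55 mm rather than the cup's 58 mm, but the hold was firm with no slip seen.
- **Arm at hand-in:** open, still, and about 110 mm above the cup's rim.

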